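# Unlock the cam and close the contact slide

### The arm

A 7-joint arm with a two-finger parallel gripper is mounted at the origin on the work surface. World frame = base frame: x ahead of the robot, y to its left, z up, the work surface at z = 0. Lengths are in m, angles in rad, forces in N, time in s.
With the tool pointing down it reaches from about 0.425 to 0.875 m from the base axis. Payload 4.7 kg.
Tool frame: the origin (TCP) lies at the very end of the fingers, on their centre line; the grasp point (between the pads) lies 19 mm behind it; z points along the fingers, y is the direction in which the jaws open and shut (so a half turn about z gives the same grasp; the last joint's range is limited). The gripper opens to 87 mm and grips with 3 to 60 N. Pads are 19 mm wide; open, the fingers measure 117 mm over their backs; the gripper's body (75 mm by 190 mm) begins 51 mm behind the grasp point.
Start: joints at [-1.31, 0.321, -0.07, 1.45, 0.023, 1.371, -0.057], TCP at [0.159, 0.63, 0.223] pointing down, gripper open.
Joint ranges: [-2.86, 2.86], [-0.3, 2.09], [-1.38, 1.24], [0.06, 2.45], [-1.56, 4.7], [0.09, 2.05], [-2.69, 2.69]. Speed limits (rad/s): [2.57, 2.57, 3.14, 3.14, 3.14, 3.14, 3.14].

### API

Orientations are given as a rotation vector (axis times angle).
In Python, from bench import ctrl gives the robot as it stands. The module is installed in compiled form; this text tells all that it offers.
- The arm moves only by the tool move_arm, never from a script. Its arguments are lists of equal length, an entry for each row: "dp": the shift along the tool's x, y, z in units of 30 mm (1.0 is 30 mm), a list of three; "turn": the turn about the tool's z in units of 5 degrees (1.0 is 5 degrees); "jaw": the opening, from -1 (shut) to 1 (fully open). A call has 1 to 5 rows; each row is the pose to reach, as a shift and turn from the pose commanded when the call began, along the tool's axes at that moment; what a row does not reach only later rows make up. A row lasts 1/10 s, in which the tool goes at most 50 mm and 8.59 degrees, less where a joint would pass 70% of its speed; a pose out of reach is approached as far as the arm can. A call with a gripper value outside its range is refused whole. The fingers move at their own pace and stop on an object; "grip_force" is the grip in N (left out, the last holds). Time passes only in rows, so rows that repeat a pose let the fingers close. It gives the time, the measured TCP pose, the force and the opening at its end, in the units of the state.
- ctrl.get_state(): the state, without advancing time (a new reading comes with each control period).
- ctrl.get_image(name): name is "scene" or "top" or "wrist"; returns the picture (400x640x3 uint8, red, green, blue); there is no depth.
- ctrl.camera_info(name): a dict with "intrinsics" (3x3 intrinsics, pixels), "dist" ([k1, k2, p1, p2, k3] as OpenCV has them; the pictures are not rectified), "extrinsics" (4x4, takes a point from world to camera coordinates). Camera axes: x right, y up, looking along -z (the intrinsics and any distortion apply to the point x, -y, -z); pixel columns grow to the right and rows downward; lengths in m; the calibration is good to about 2 mm. A picture is of the moment at which its call begins: read the wrist's pose just before it. camera_info takes no time and is no camera call; for the wrist camera it gives the pose at the moment of the call.
- ctrl.close_job(): hands the job in, once; it reports no verdict.
Trained networks look in the newest picture that a camera, given by its name, has taken for a name from the list of things; names that differ only in an ending like _2 or _b are one class to them, and where a whole thing is asked for, a point or a joint stands for the part that bears it (a point fixed in the world has none). Each returns a list of dicts, best first, with "confidence" (0 to 1); they miss things now and then, are a little off and sometimes report something else, mostly with a low value. They report only what shows in the picture. A call takes as long as a camera call. They do not tell look-alikes from the thing itself.
- ctrl.look_for(camera, target): "rect" ([centre column, centre row, width, height] in pixels, round what is visible of it).
- ctrl.masks_of(camera, target): "region" (400x640 bool, what is visible of it) and "rect" ([centre column, centre row, width, height] in pixels, round what is visible of it).
The state is a dict: "time": time; "joint_positions": joint angles; "qd": joint speeds; "joint_torque": joint torques, N m; "position": TCP position; "tool_rot": TCP orientation; "ft_force": force on the tool from outside, world axes, zero at the start; "torque": the same for the moment, N m; "grip_width": opening from 0.0 (shut) to 1.0 (fully open).
Only numpy, scipy, OpenCV 4.12 (cv2) and the standard library are available. Lean on these libraries where they do the work, as an engineer would, in place of code of your own. Each camera call takes 0.05 s, during which the arm holds its last target. There are 200 camera calls.

### The job

Close the sample holder's contact: with the fingertips, push the cam's lever round until the cam is at its low point (lever pointing straight away from the slide's lug), and only then push the slide fully forward until its brass nose rests against the terminal block. Only push: do not lift the slide out of its channel, leave the cam at its low point, leave the loose things around where they are, and finish clear of everything.

Things in the scene. Friction and masses are not known exactly. Their poses are not given: they have to be found in the camera images.
- holder: fixed sample holder: blue base plate 270 x 200 mm, 8 mm thick, with a guide channel, a black terminal block (top 34 mm above the table) with a brass face, a copper sample rod and the cam. Origin on the table surface, on the channel's centre line, level in x with the cam's axis. Its +x is the slide's forward direction, +y to the left of that, z up.
- cam (a joint): cam angle (rad, anticlockwise from above). 0: high point, lobe and lever along the holder's -x, towards the slide's lug. +3.14 or -3.14: low point, lobe and lever along +x, straight away from the lug; either way round gets there; stops at +-3.49. Starts within 0.9 of 0. Stiff: stays where left, about 4 N at the knob. Up to 0.35 off the low point the slide still clears it.
- cam_axis (a point): point on the cam's upright axis at the cam's top, 32 mm above the table; in the holder's frame x 0, y -58 mm. The cam is a steel disc 48 mm across, 12 mm thick, set 12 mm off centre (rim 12 to 36 mm from the axis), under a steel lever 40 to 48 mm above the table.
- knob (a point): centre of the black upright cylindrical knob at the end of the cam's lever, 62 mm from the axis: 18 mm across, from 48 to 78 mm above the table. It lies on the lobe's side of the axis. On its circle nothing else reaches higher than 39 mm; the slide's push plate lies outside the circle.
- slide: loose follower slide, 0.4 to 0.65 kg, in the open channel: aluminium bar 36 mm wide, 22 tall, brass nose, push plate at the rear, steel lug out to -y facing the cam. Origin under the bar's centre line (8 mm above the table), level with the lug's front; nose 15 mm ahead, push face 96 mm behind. Its x in the holder's frame: -46 to -38 mm at the start, -13 mm fully forward. Takes 2 to 7 N.
- push_face (a point): centre of the rear face of the slide's push plate, 34 mm wide, from 8 to 52 mm above the table, this point 30 mm above the table, on the channel's centre line; the face looks along the slide's -x. Free space behind it, above the 8 mm base plate and the 18 mm channel walls (38 mm apart inside).
- collar: brass ring 26 mm across, 18 mm tall, standing on the holder's base plate beside the guide channel; a bystander, origin at the centre of its underside
- tube: upright open cardboard tube, 34 mm across, 75 mm tall; a bystander, origin at the centre of its underside
- boss: aluminium clamp block 36 x 30 x 30 mm with a black thumbscrew; a bystander, origin at the centre of its underside
- foot: dark steel stand foot, a 52 mm block, 50 mm tall, with a short upright rod to 110 mm; a bystander, origin at the centre of its underside
- driver: screwdriver lying on the table; a bystander, origin under its shaft, near the middle
- washbottle: white bottle 60 mm across, 150 mm tall; a bystander, origin at the centre of its underside
- weight: brass knobbed weight 50 mm across, 56 mm tall; a bystander, origin at the centre of its underside
Things that resemble listed ones, but are neither listed nor needed, are in the scene too. There is more than one size of the slide; the one meant has the size given above.

How it is judged:
By the outcome, as a careful person would: the job done as asked, in the order asked, and still so for the second after the job is handed in, with the robot touching nothing.
It also fails if it takes over 51 s, if anything falls off the work surface, if the arm or the gripper's body presses on something with over 40 N, if the wrist force passes 120 N, or if a joint passes its speed limit or range.

## Working session

There is one attempt and no reset: what is moved stays moved. The work goes in short steps, Python scripts to look and compute and a tool call to move; the robot and the scene stay as the last step left them, time stands still between calls to the robot, and variables do not carry over. Pictures are saved under pics/ and viewed, about 8 in all and at most 12, crops included, and the job is handed in when it is done.

Besides the shell and the picture viewer there is one more tool, called after "Emit:" by a JSON object that holds its "name" and its "arguments", one argument or row to a line. move_arm: Moves the arm, as the interface text tells. Its arguments: {"type":"object","properties":{"dp":{"type":"array","items":{"type":"array","items":{"type":"number"}}},"turn":{"type":"array","items":{"type":"number"}},"jaw":{"type":"array","items":{"type":"number"}},"grip_force":{"type":"number"}},"required":["dp","turn","jaw"]}

```bash
mkdir -p pics; python3 - <<'E'
from bench import ctrl
import cv2,numpy as np
s=ctrl.get_state();print({k:np.round(v,3) for k,v in s.items()})
for c in("scene","top"):
    im=ctrl.get_image(c);cv2.imwrite(f"pics/{c}0.png",im[:,:,::-1])
    i=ctrl.camera_info(c);print(c,np.round(i["intrinsics"],1).tolist(),i["dist"],np.round(i["extrinsics"],3).tolist())
    for t in("holder","cam","knob","slide","push_face"):
        print(t,[(round(d["confidence"],2),np.round(d["rect"]).tolist()) for d in ctrl.look_for(c,t)])
E
```

```text
{'time': np.float64(0.0), 'joint_positions': array([-1.31 ,  0.322, -0.07 ,  1.452,  0.023,  1.371, -0.057]), 'qd': array([ 0.001,  0.   , -0.003,  0.   ,  0.   , -0.001,  0.001]), 'joint_torque': array([ 0.0000e+00, -4.9129e+01, -4.0400e-01, -3.1253e+01, -6.4000e-02,
        4.4000e-02,  0.0000e+00]), 'position': array([0.159, 0.63 , 0.221]), 'tool_rot': array([-3.870e-01, -3.118e+00,  3.000e-03]), 'ft_force': array([-0.45 , -0.636, -0.723]), 'torque': array([-0.014,  0.008, -0.013]), 'grip_width': np.float64(0.999)}
scene [[375.8, 0.0, 323.7], [0.0, 375.8, 201.6], [0.0, 0.0, 1.0]] [-0.0575927  0.         0.         0.         0.       ] [[0.226, 0.974, -0.002, -0.13], [-0.839, 0.195, 0.509, 0.444], [0.496, -0.113, 0.861, -1.331], [0.0, 0.0, 0.0, 1.0]]
holder [(0.63, [349.0, 194.0, 78.0, 87.0])]
cam [(0.84, [344.0, 183.0, 22.0, 34.0])]
knob [(0.55, [347.0, 184.0, 26.0, 33.0])]
slide [(0.87, [225.0, 189.0, 50.0, 63.0]), (0.75, [352.0, 169.0, 33.0, 39.0])]
push_face [(0.93, [351.0, 171.0, 34.0, 39.0]), (0.66, [224.0, 191.0, 55.0, 66.0])]
top [[444.7, 0.0, 311.5], [0.0, 444.7, 203.6], [0.0, 0.0, 1.0]] [-0.0276514  0.         0.         0.         0.       ] [[-0.026, -1.0, -0.015, 0.019], [0.995, -0.027, 0.092, -0.604], [-0.092, -0.012, 0.996, -1.28], [0.0, 0.0, 0.0, 1.0]]
holder [(0.91, [282.0, 237.0, 95.0, 110.0])]
cam [(0.73, [287.0, 235.0, 25.0, 22.0])]
knob [(0.58, [287.0, 235.0, 27.0, 21.0]), (0.17, [273.0, 251.0, 39.0, 39.0])]
slide [(0.93, [272.0, 250.0, 42.0, 39.0]), (0.61, [403.0, 258.0, 49.0, 67.0])]
push_face [(0.73, [272.0, 249.0, 38.0, 33.0]), (0.73, [404.0, 257.0, 45.0, 67.0])]
```

```bash
python3 - <<'E'
import cv2
a=cv2.imread("pics/top0.png")
c=cv2.resize(a[170:310,215:355],None,fx=4,fy=4,interpolation=cv2.INTER_CUBIC)
cv2.imwrite("pics/topcrop.png",c)
E
```

```text
(no output)
```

View pics/top0.png

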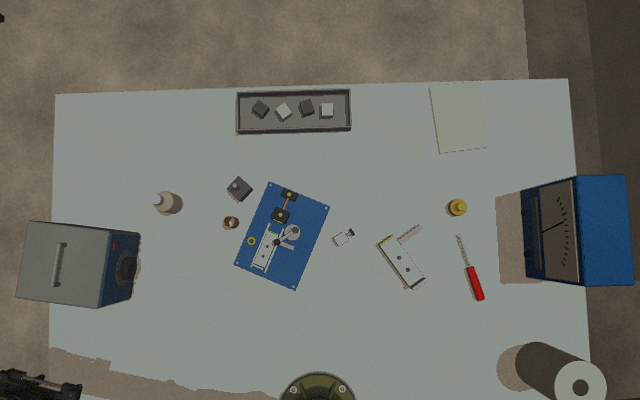

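View pics/topcrop.png

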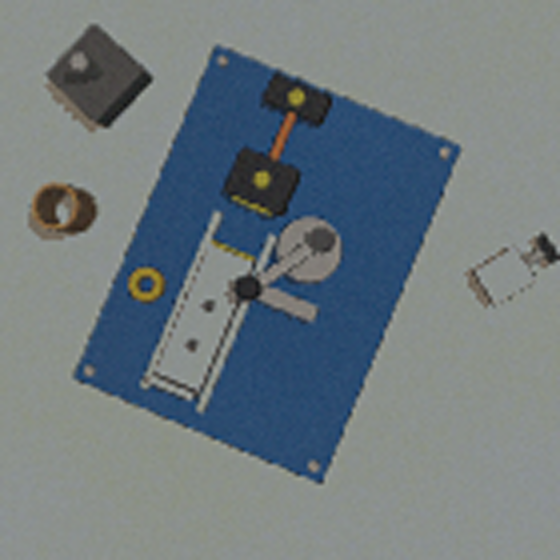

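The top view shows the holder (blue plate, centre about (282,237)) with the slide in its channel at (266,258) and its knob at (276,242). There is a look-alike slide without a holder at (403,258). The forward direction, towards the black terminal block at (280,215), is up and to the right.

In the close crop, the choice is the slide in the channel at crop (185,330). The knob is at crop (246,288), the cam pivot at (320,238) and the collar at (146,284).

```bash
cat > h.py <<'E'
from bench import ctrl
import cv2,numpy as np
from scipy.optimize import least_squares
from scipy.spatial.transform import Rotation as R
F=np.diag([1,-1,-1.])
def ray2plane(cam,uv,z,info=None):
    i=info or ctrl.camera_info(cam);K,d,E=np.array(i["intrinsics"]),np.array(i["dist"]),np.array(i["extrinsics"])
    n=cv2.undistortPoints(np.array(uv,float).reshape(-1,1,2),K,d).reshape(-1,2)
    r=(F@np.c_[n,np.ones(len(n))].T).T@E[:3,:3]; c=-E[:3,:3].T@E[:3,3]
    z=np.broadcast_to(z,len(n)); return c+r*((z-c[2])/r[:,2])[:,None]
def proj(cam,P,info=None):
    i=info or ctrl.camera_info(cam);K,d,E=np.array(i["intrinsics"]),np.array(i["dist"]),np.array(i["extrinsics"])
    q=(np.atleast_2d(P)@E[:3,:3].T+E[:3,3])@F
    return cv2.projectPoints(q,np.zeros(3),np.zeros(3),K,d)[0].reshape(-1,2)
def H2W(h,p):  # h=(x,y,yaw)
    p=np.atleast_2d(np.array(p,float));c,s=np.cos(h[2]),np.sin(h[2])
    return np.c_[h[0]+c*p[:,0]-s*p[:,1],h[1]+s*p[:,0]+c*p[:,1],p[:,2]]
E
python3 - <<'E'
from h import *
c=np.array([[217,45],[461,148],[322,483],[75,378]])/4+[215,170]-.4
W=ray2plane("top",c,.008);print(W.round(4), [np.linalg.norm(W[i]-W[i-1]).round(4) for i in range(4)])
f=(W[0]+W[1]-W[2]-W[3]);yaw=np.arctan2(f[1],f[0]);print("yaw",yaw,np.degrees(yaw))
p=np.array([[320,238],[246,288],[175,390]])/4+[215,170]-.4
P=ray2plane("top",p,[.05,.078,.052]);print(P.round(4))
k=P[1]-P[0];print(np.hypot(*k[:2]),"camangle",np.arctan2(k[1],k[0])-yaw)
ax=P[0];h=[ax[0]-.058*np.sin(yaw),ax[1]+.058*np.cos(yaw),yaw];print("holder",h)
print(np.degrees(R.from_rotvec(ctrl.get_state()["tool_rot"]).as_euler("ZYX")),R.from_rotvec(ctrl.get_state()["tool_rot"]).as_matrix().round(3))
i=ctrl.camera_info("wrist");E=np.array(i["extrinsics"]);print("wristcam pos",(-E[:3,:3].T@E[:3,3]).round(3),E.round(3).tolist())
E
```

```text
[[ 0.6784  0.1294  0.008 ]
 [ 0.5959 -0.0514  0.008 ]
 [ 0.3518  0.0578  0.008 ]
 [ 0.4328  0.2389  0.008 ]] [np.float64(0.2689), np.float64(0.1988), np.float64(0.2674), np.float64(0.1984)]
yaw -0.42010517417308224 -24.070253431725966
[[0.5301 0.053  0.05  ]
 [0.4954 0.1044 0.078 ]
 [0.4243 0.159  0.052 ]]
0.06198209916895147 camangle 2.585891727534696
holder [np.float64(0.5537709759321343), np.float64(0.10599225333667889), np.float64(-0.42010517417308224)]
[1.65857612e+02 5.88724932e-04 1.79994353e+02] [[-0.97   0.244  0.   ]
 [ 0.244  0.97   0.   ]
 [-0.     0.    -1.   ]]
wristcam pos [0.088 0.648 0.385] [[0.245, 0.97, -0.001, -0.65], [-0.934, 0.236, -0.268, 0.032], [-0.26, 0.066, 0.963, -0.391], [0.0, 0.0, 0.0, 1.0]]
```

```bash
cat > g.py <<'E'
from h import *
import sys,json
H=[.5538,.1060,-.4201]   # refined later
def tool():
    s=ctrl.get_state();M=R.from_rotvec(s["tool_rot"]).as_matrix();return s,np.array(s["position"]),M
def rel(wps,H=H,start=None):
    """wps: (hx,hy,z mm in holder frame, yaw deg of tool x in holder frame) -> dp, turn units"""
    s,p,M=tool()
    out=[]
    for x,y,z,a in wps:
        d=M.T@(H2W(H,[x/1e3,y/1e3,z/1e3])[0]-p)/.03
        y0=np.degrees(np.arctan2(M[1,0],M[0,0])-H[2]); t=-((a-y0+180)%360-180)/5
        out.append((d.round(2).tolist(),round(float(t),2)))
    return out
def pushers(ths,gap=0,z=57,r=62,half=18.5):
    o=[]
    for th in ths:
        c,s=np.cos(np.radians(th)),np.sin(np.radians(th))
        o.append((r*c-(half+gap)*s,-58+r*s+(half+gap)*c,z,th-90+180))
    return o
E
python3 - <<'E'
from g import *
print(rel([(x,y,200,a) for x,y,z,a in pushers([148],30)]))
E
```

```text
[([-14.09, -15.46, 0.75], -9.61)]
```

Emit:
{"name": "move_arm", "arguments": {
  "dp": [
    [-14.1,-15.5,0.7],
    [-14.1,-15.5,0.7],
    [-14.1,-15.5,0.7],
    [-14.1,-15.5,0.7],
    [-14.1,-15.5,0.7]
  ],
  "turn": [0,0,0,0,0],
  "jaw": [-1,-1,-1,-1,-1],
  "grip_force": 20
}}

```text
time: 1.1
position: [0.2775, 0.4082, 0.2144]
tool_rot: [0.387, 3.117, 0.001]
ft_force: [0.9, 0.2, 0.0]
grip_width: 0.628
```

```bash
python3 - <<'E'
from g import *
print(rel([(x,y,200,a) for x,y,z,a in pushers([148],30)]),ctrl.get_state()["joint_positions"])
E
```

```text
[([-8.44, -9.24, 0.47], -9.61)] [-1.08169987e+00 -7.61414560e-03  5.39647461e-02  1.84303575e+00
  3.67864347e-04  1.30526121e+00  2.96235860e-01]
```

Emit:
{"name": "move_arm", "arguments": {
  "dp": [
    [-8.4,-9.2,0.5],
    [-8.4,-9.2,0.5],
    [-8.4,-9.2,0.5],
    [-8.4,-9.2,0.5],
    [-8.4,-9.2,0.5]
  ],
  "turn": [-9.6,-9.6,-9.6,-9.6,-9.6],
  "jaw": [-1,-1,-1,-1,-1]
}}

```text
time: 1.6
position: [0.3849, 0.2103, 0.2056]
tool_rot: [-0.676, 3.067, 0.001]
ft_force: [0.9, -0.7, 0.1]
grip_width: 0.172
```

```bash
python3 - <<'E'
from g import *
print(rel([(x,y,200,a) for x,y,z,a in pushers([148],30)]),ctrl.get_state()["joint_positions"])
E
```

```text
[([-0.27, -5.01, 0.19], -1.81)] [-0.90228979 -0.14147515  0.31409815  1.97765797  0.04502693  1.29734555
  1.4016121 ]
```

Emit:
{"name": "move_arm", "arguments": {
  "dp": [
    [-0.3,-5.0,0.2],
    [-0.3,-5.0,0.2],
    [-0.3,-5.0,0.2],
    [-0.3,-5.0,0.2],
    [-0.3,-5.0,0.2]
  ],
  "turn": [-1.8,-1.8,-1.8,-1.8,-1.8],
  "jaw": [-1,-1,-1,-1,-1]
}}

```text
time: 2.1
position: [0.4552, 0.0778, 0.1995]
tool_rot: [-0.9, 3.009, 0.0]
ft_force: [-0.6, 0.7, -1.1]
grip_width: 0.005
```

```bash
python3 - <<'E'
from g import *
i=ctrl.camera_info("wrist");im=ctrl.get_image("wrist")
import pickle;pickle.dump((i,im),open("w1.pkl","wb"))
# overlay of model: plate, axis, knob, slide push-face
pts={"axis":(0,-58,48),"knobtop":(62*np.cos(2.586),-58+62*np.sin(2.586),78),"O":(0,0,8),"term":(2,0,34)}
v=im[:,:,::-1].copy()
for k,p in pts.items():
    u=proj("wrist",H2W(H,np.array(p)/1e3),i)[0];print(k,u.round(1));cv2.drawMarker(v,tuple(int(q) for q in u),(0,255,0),0,14,1)
cv2.imwrite("pics/w1.png",v)
s=ctrl.get_state();print(s["time"],s["position"],s["joint_positions"])
E
```

```text
axis [257.2 230.5]
knobtop [319.3 241.7]
O [292.6 257.5]
term [289.3 269.1]
2.15 [0.45455411 0.07964845 0.19941284] [-0.78170976 -0.09843422  0.52377777  1.94583294  0.0505614   1.28110276
  1.8810668 ]
```

View pics/w1.png

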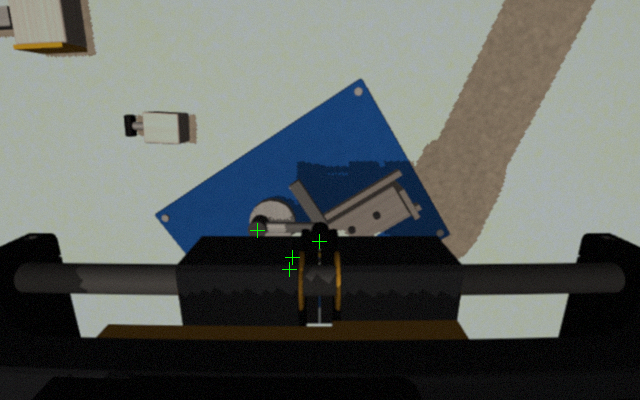

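The wrist view shows the plate's corner at (361,80) and another at (157,214). The pivot screw is at about (260,221) and the knob top at about (320,232), part-hidden by the gripper. The predicted points sit about 8 px too low, so I'm checking that with the plate corners.

```bash
python3 - <<'E'
from g import *
import pickle
i,im=pickle.load(open("w1.pkl","rb"))
print(np.array(i["intrinsics"]).round(1).tolist(),np.array(i["dist"]))
W=np.array([[.6784,.1294,.008],[.5959,-.0514,.008],[.3518,.0578,.008],[.4328,.2389,.008]])
print(proj("wrist",W,i).round(1))
print(ray2plane("wrist",[[361,79],[157,214],[260,221],[320,230]],[.008,.008,.05,.078],i).round(4))
c=cv2.resize(im[60:260,150:470,::-1],None,fx=2.5,fy=2.5,interpolation=cv2.INTER_CUBIC);cv2.imwrite("pics/w1c.png",c)
E
```

```text
[[336.9, 0.0, 319.1], [0.0, 336.9, 196.4], [0.0, 0.0, 1.0]] [-0.04191459  0.          0.          0.          0.        ]
[[255.9 342.4]
 [153.8 215.1]
 [359.3  78.4]
 [448.8 234.5]]
[[ 0.3513  0.0596  0.008 ]
 [ 0.5927 -0.0489  0.008 ]
 [ 0.5192  0.0502  0.05  ]
 [ 0.4856  0.0987  0.078 ]]
```

View pics/w1c.png

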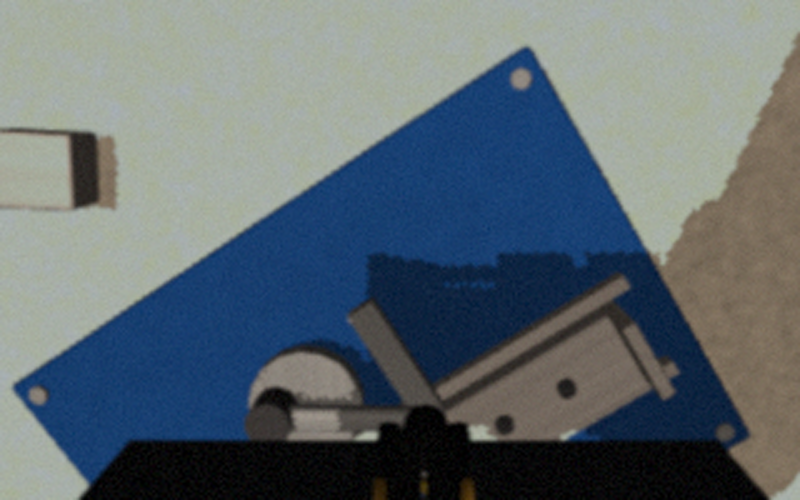

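```bash
sed -i 's/^H=.*/H=[.5530,.1068,-.4201]/' g.py; python3 - <<'E'
from g import *
print(rel(pushers([148],30)+pushers([148],12)))
E
```

```text
[([0.03, -0.04, 4.75], -0.09), ([-0.57, -0.04, 4.75], -0.09)]
```

Emit:
{"name": "move_arm", "arguments": {
  "dp": [
    [0,0,1.6],
    [0,0,3.2],
    [0,0,4.75],
    [-0.3,0,4.75],
    [-0.6,0,4.75]
  ],
  "turn": [0,0,0,0,0],
  "jaw": [-1,-1,-1,-1,-1]
}}

```text
time: 2.65
position: [0.47, 0.0912, 0.0574]
tool_rot: [0.911, -3.006, -0.0]
ft_force: [0.2, -0.2, 1.0]
grip_width: 0.007
```

```bash
python3 - <<'E'
from g import *
for r in rel(pushers([148,141,134,127,120],0)): print(r)
s=ctrl.get_state();print(s["position"],s["ft_force"])
E
```

```text
([-0.33, -0.07, 0.01], -0.05)
([-0.59, -0.01, 0.01], 1.35)
([-0.85, 0.02, 0.01], 2.75)
([-1.11, 0.02, 0.01], 4.15)
([-1.37, -0.02, 0.01], 5.55)
[0.46997215 0.09121359 0.05740387] [ 0.22765532 -0.18963354  1.03615981]
```

Emit:
{"name": "move_arm", "arguments": {
  "dp": [
    [-0.33,-0.05,0],
    [-0.6,0,0],
    [-0.85,0.02,0],
    [-1.1,0.02,0],
    [-1.37,-0.02,0]
  ],
  "turn": [0,1.4,2.75,4.15,5.55],
  "jaw": [-1,-1,-1,-1,-1]
}}

```text
time: 3.15
position: [0.5054, 0.1123, 0.0592]
tool_rot: [-0.153, 3.137, 0.001]
ft_force: [-3.2, -3.6, 2.4]
grip_width: 0.008
```

```bash
python3 - <<'E'
from g import *
s=ctrl.get_state();print(s["position"],s["ft_force"],s["joint_positions"])
for r in rel(pushers([120,113,106,99,92,85],0)): print(r)
i=ctrl.camera_info("scene")
im=ctrl.get_image("scene");p=proj("scene",H2W(H,[0,0,.05]))[0].astype(int)
cv2.imwrite("pics/s1.png",cv2.resize(im[p[1]-70:p[1]+70,p[0]-90:p[0]+90,::-1],None,fx=4,fy=4,interpolation=cv2.INTER_CUBIC))
E
```

```text
[0.50537161 0.11226958 0.05918515] [-3.24850274 -3.57709221  2.3994175 ] [-0.80603999  0.20747773  0.59113282  1.98076141 -0.13823786  0.99146423
  1.51928006]
([0.02, 0.05, 0.07], -0.07)
([-0.23, 0.11, 0.07], 1.33)
([-0.49, 0.14, 0.07], 2.73)
([-0.76, 0.14, 0.07], 4.13)
([-1.02, 0.1, 0.07], 5.53)
([-1.27, 0.03, 0.07], 6.93)
```

View pics/s1.png

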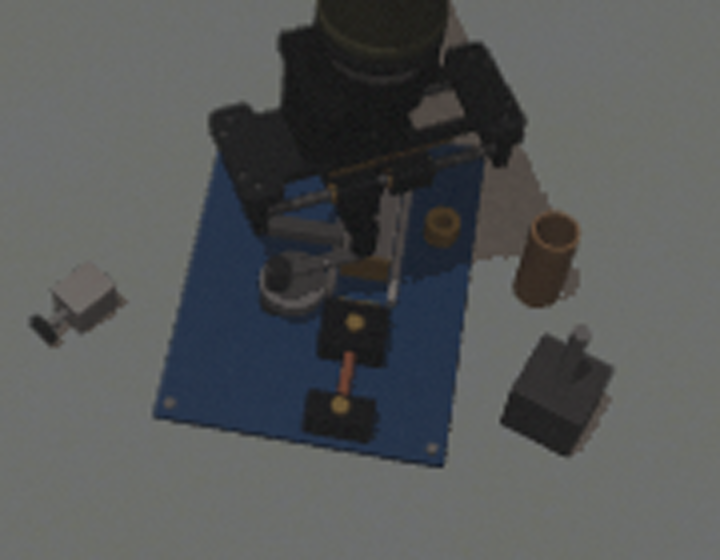

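The crop shows the fingertips behind the knob at crop (362,240), with the lever swung towards +y. The force is about 4.8 N against the push, as expected, so I'm carrying on round.

Emit:
{"name": "move_arm", "arguments": {
  "dp": [
    [-0.23,0.1,0.05],
    [-0.5,0.14,0.05],
    [-0.76,0.14,0.05],
    [-1.02,0.1,0.05],
    [-1.27,0.03,0.05]
  ],
  "turn": [1.3,2.7,4.1,5.5,6.9],
  "jaw": [-1,-1,-1,-1,-1]
}}

```text
time: 3.7
position: [0.5422, 0.1164, 0.0572]
tool_rot: [-0.781, -3.042, 0.0]
ft_force: [-6.0, -3.7, 4.2]
grip_width: 0.002
```

```bash
python3 - <<'E'
from g import *
s=ctrl.get_state();print(s["position"],s["ft_force"],s["joint_positions"])
for r in rel(pushers([85,78,71,64,57,50],0)): print(r)
E
```

```text
[0.54221468 0.11636554 0.05716152] [-6.04795658 -3.67212174  4.16134728] [-0.84076854  0.30848248  0.67178607  1.89513261 -0.22495742  1.01473968
  0.99611618]
([-0.02, 0.04, 0.01], 0.05)
([-0.28, 0.1, 0.01], 1.45)
([-0.54, 0.12, 0.0], 2.85)
([-0.8, 0.12, 0.0], 4.25)
([-1.06, 0.08, 0.0], 5.65)
([-1.32, 0.01, 0.0], 7.05)
```

```bash
python3 - <<'E'
from g import *
o=[]
for c in("scene","top"):
    im=ctrl.get_image(c);p=proj(c,H2W(H,[0,-.02,.05]))[0].astype(int)
    o.append(cv2.resize(im[p[1]-45:p[1]+45,p[0]-40:p[0]+40,::-1],None,fx=5,fy=5,interpolation=cv2.INTER_CUBIC))
cv2.imwrite("pics/s2.png",cv2.convertScaleAbs(np.hstack(o),alpha=1.6))
s=ctrl.get_state();print(s["ft_force"],s["torque"])
E
```

```text
[-2.82382553 -1.70032519  1.65735039] [-0.3818601   0.59168839 -0.02425915]
```

View pics/s2.png

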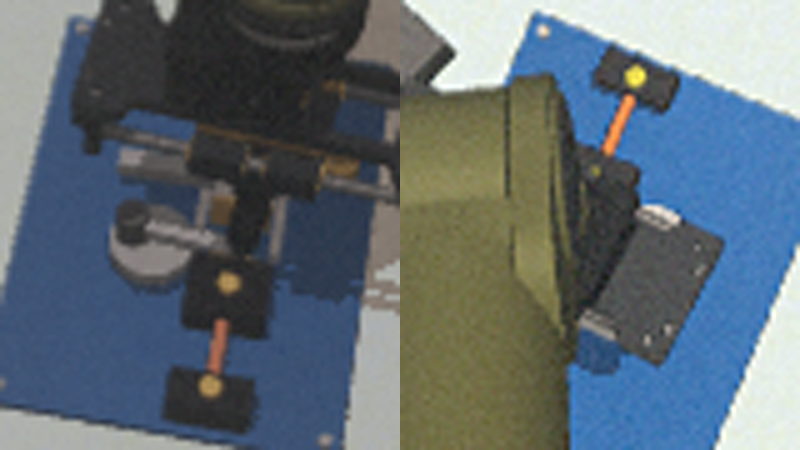

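The left (scene) half shows the knob in contact with the fingertips at about (245,235), with the lever pointing to +y. The fingers are clear of the terminal block. The right (top) half is hidden by the arm. Nothing is jammed and the force has dropped, so I'm continuing.

Emit:
{"name": "move_arm", "arguments": {
  "dp": [
    [-0.28,0.13,0],
    [-0.54,0.16,0],
    [-0.8,0.15,0],
    [-1.06,0.12,0],
    [-1.32,0.05,0]
  ],
  "turn": [1.45,2.85,4.25,5.65,7.05],
  "jaw": [-1,-1,-1,-1,-1]
}}

```text
time: 4.3
position: [0.577, 0.1012, 0.0562]
tool_rot: [-1.66, -2.664, -0.003]
ft_force: [-5.4, 1.5, 0.8]
grip_width: 0.009
```

```bash
python3 - <<'E'
from g import *
s=ctrl.get_state();print(s["position"],s["ft_force"],s["joint_positions"])
for r in rel(pushers([50,43,36,29,22,15],0)): print(r)
E
```

```text
[0.57704563 0.10123698 0.05620634] [-5.40015398  1.52780505  0.82918575] [-0.85872835  0.40688126  0.77693843  1.82148007 -0.33001184  1.04743981
  0.50196784]
([-0.11, -0.05, -0.03], 0.04)
([-0.37, 0.0, -0.03], 1.44)
([-0.63, 0.03, -0.03], 2.84)
([-0.89, 0.03, -0.03], 4.24)
([-1.15, -0.01, -0.03], 5.64)
([-1.41, -0.08, -0.03], 7.04)
```

Emit:
{"name": "move_arm", "arguments": {
  "dp": [
    [-0.37,0.03,0],
    [-0.63,0.06,0],
    [-0.89,0.06,0],
    [-1.15,0.02,0],
    [-1.41,-0.05,0]
  ],
  "turn": [1.45,2.85,4.25,5.65,7.05],
  "jaw": [-1,-1,-1,-1,-1]
}}

```text
time: 4.8
position: [0.5962, 0.0644, 0.0564]
tool_rot: [-2.388, -2.038, -0.008]
ft_force: [-0.1, 5.1, -2.0]
grip_width: 0.006
```

```bash
python3 - <<'E'
from g import *
s=ctrl.get_state();print(s["position"],s["ft_force"],s["joint_positions"])
for r in rel(pushers([15,10,5,0,0],0)): print(r)
o=[]
for c in("scene","top"):
    im=ctrl.get_image(c);p=proj(c,H2W(H,[0,-.04,.05]))[0].astype(int)
    o.append(cv2.resize(im[p[1]-45:p[1]+45,p[0]-40:p[0]+40,::-1],None,fx=5,fy=5,interpolation=cv2.INTER_CUBIC))
cv2.imwrite("pics/s3.png",cv2.convertScaleAbs(np.hstack(o),alpha=1.6))
E
```

```text
[0.59620523 0.06435072 0.05641887] [-0.05351155  5.1277953  -1.96729008] [-0.87172556  0.47969081  0.9033668   1.79291262 -0.43058119  1.0752483
  0.02912747]
([-0.08, -0.08, -0.02], 0.01)
([-0.26, -0.03, -0.02], 1.01)
([-0.45, -0.0, -0.02], 2.01)
([-0.64, 0.01, -0.02], 3.01)
([-0.64, 0.01, -0.02], 3.01)
```

View pics/s3.png

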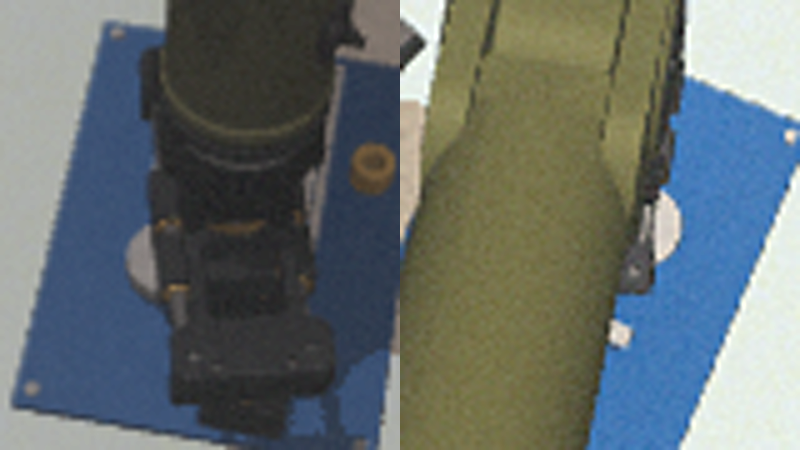

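The arm hides the knob in this view, but force direction and position fit θ ≈ 17°. I'm taking the last part to 0° and holding there.

Emit:
{"name": "move_arm", "arguments": {
  "dp": [
    [-0.26,0,0],
    [-0.46,0.02,0],
    [-0.64,0.03,0],
    [-0.68,0.03,0],
    [-0.68,0.03,0]
  ],
  "turn": [1,2,3,3,3],
  "jaw": [-1,-1,-1,-1,-1]
}}

```text
time: 5.4
position: [0.5944, 0.0409, 0.0566]
tool_rot: [2.631, 1.714, 0.007]
ft_force: [4.2, 2.7, 0.8]
grip_width: 0.004
```

```bash
python3 - <<'E'
from g import *
s=ctrl.get_state();print(s["position"],s["ft_force"],s["joint_positions"])
for r in rel(pushers([0,0],0)+pushers([0],40)+[(x,y,200,a) for x,y,z,a in pushers([0],40)]): print(r)
E
```

```text
[0.59441715 0.04091981 0.05657538] [4.17859029 2.71367569 0.84709652] [-0.88400109  0.49698178  0.96745594  1.8048252  -0.46243991  1.08106401
 -0.16546844]
([0.13, -0.09, -0.01], 0.05)
([0.13, -0.09, -0.01], 0.05)
([1.46, -0.08, -0.01], 0.05)
([1.47, -0.07, -4.78], 0.05)
```

Emit:
{"name": "move_arm", "arguments": {
  "dp": [
    [1,0,0],
    [1.4,0,-1],
    [1.4,0,-2.6],
    [1.4,0,-4.2],
    [1.4,0,-4.8]
  ],
  "turn": [0,0,0,0,0],
  "jaw": [-1,-1,-1,-1,-1]
}}

```text
time: 5.9
position: [0.6117, 0.0765, 0.2046]
tool_rot: [2.632, 1.709, 0.008]
ft_force: [0.4, -0.1, -0.8]
grip_width: 0.002
```

```bash
python3 - <<'E'
from g import *
s=ctrl.get_state();print(s["position"],s["ft_force"])
for r in rel([(-168,0,200,180)]): print(r)
E
```

```text
[0.61171733 0.07645677 0.20457893] [ 0.36183957 -0.12719317 -0.78205939]
([0.13, -7.8, 0.11], -17.99)
```

Emit:
{"name": "move_arm", "arguments": {
  "dp": [
    [0.1,-7.8,0.1],
    [0.1,-7.8,0.1],
    [0.1,-7.8,0.1],
    [0.1,-7.8,0.1],
    [0.1,-7.8,0.1]
  ],
  "turn": [-18,-18,-18,-18,-18],
  "jaw": [-1,-1,-1,-1,-1]
}}

```text
time: 6.4
position: [0.3948, 0.1772, 0.1965]
tool_rot: [-1.812, -2.566, -0.003]
ft_force: [0.4, 1.7, -0.2]
grip_width: 0.006
```

```bash
python3 - <<'E'
from g import *
s=ctrl.get_state();print(s["position"],s["ft_force"],s["joint_positions"])
for r in rel([(-168,0,200,180)]): print(r)
E
```

```text
[0.39475568 0.1772219  0.19647104] [ 0.36790895  1.65955719 -0.17746044] [-1.4680679  -0.27077619  0.86289809  2.01718249  0.21093532  1.30716034
 -0.33803271]
([-0.11, 0.13, -0.12], -9.28)
```

Emit:
{"name": "move_arm", "arguments": {
  "dp": [
    [-0.1,0.1,0],
    [-0.1,0.1,0],
    [-0.1,0.1,0],
    [-0.1,0.1,0],
    [-0.1,0.1,0]
  ],
  "turn": [-9.3,-9.3,-9.3,-9.3,-9.3],
  "jaw": [-1,-1,-1,-1,-1]
}}

```text
time: 6.9
position: [0.4016, 0.1736, 0.1965]
tool_rot: [0.752, 3.049, -0.001]
ft_force: [-0.1, -0.1, 0.0]
grip_width: 0.004
```

```bash
python3 - <<'E'
from g import *
s=ctrl.get_state();print(s["position"],s["joint_positions"])
for r in rel([(-168,0,200,180),(-168,0,32,180),(-158,0,32,180)]): print(r)
o=[]
for c in("scene","top"):
    im=ctrl.get_image(c);p=proj(c,H2W(H,[0,-.02,.05]))[0].astype(int)
    o.append(cv2.resize(im[p[1]-55:p[1]+55,p[0]-40:p[0]+40,::-1],None,fx=5,fy=5,interpolation=cv2.INTER_CUBIC))
    if c=="top":
        kp=[(d["confidence"],d["rect"]) for d in ctrl.look_for(c,"knob")];print(kp)
        print("pred knob top for th=0",proj(c,H2W(H,[.062,-.058,.078])),proj(c,H2W(H,[.0,-.058,.05])),p)
cv2.imwrite("pics/s4.png",cv2.convertScaleAbs(np.hstack(o),alpha=1.6))
E
```

```text
[0.40160828 0.17360911 0.1964723 ] [-1.53101881 -0.28230062  0.9273579   2.00861351  0.23383743  1.31162557
  0.40318133]
([0.09, 0.02, -0.12], -0.73)
([0.09, 0.02, 5.48], -0.73)
([-0.24, 0.04, 5.48], -0.73)
[(0.69, [297.8, 220.7, 17.3, 29.6])]
pred knob top for th=0 [[302.29343614 208.75362052]] [[294.3255625  229.37532242]] [282 224]
```

View pics/s4.png

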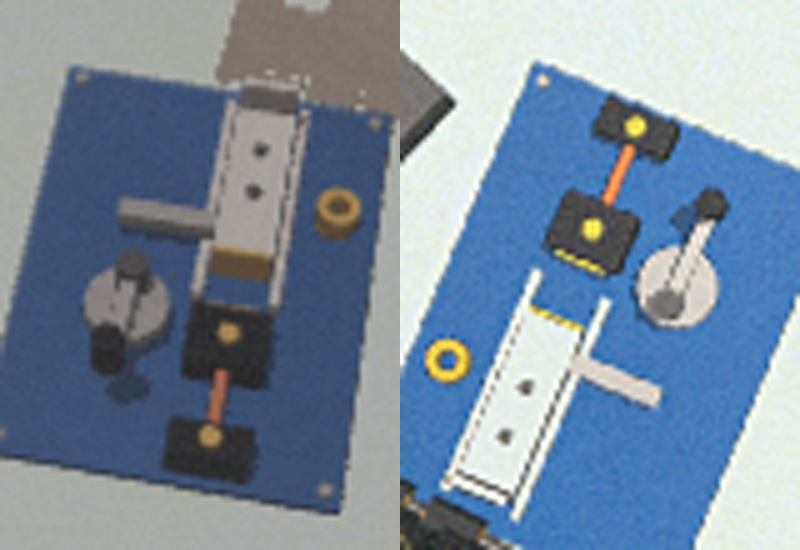

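The cam is now at its low point. In the top half the hub is at crop (665,305) and the knob at (712,207), so the lever points along +x with about 4° of overshoot, against a limit of 20°. Slide, collar and the rest are in place. Next I lower the fingers behind the push face.

```bash
python3 - <<'E'
from g import *
for r in rel([(-164,0,23,180)]): print(r)
E
```

```text
([-0.05, 0.02, 5.78], -0.85)
```

Emit:
{"name": "move_arm", "arguments": {
  "dp": [
    [0,0,1.6],
    [0,0,3.2],
    [-0.05,0,4.8],
    [-0.05,0,5.8],
    [-0.05,0,5.8]
  ],
  "turn": [-0.8,-0.8,-0.8,-0.8,-0.8],
  "jaw": [-1,-1,-1,-1,-1]
}}

```text
time: 7.55
position: [0.3998, 0.1699, 0.0186]
tool_rot: [-0.664, -3.07, 0.021]
ft_force: [-0.4, -0.2, 1.2]
grip_width: 0.007
```

```bash
python3 - <<'E'
from g import *
s=ctrl.get_state();print(s["position"],s["joint_positions"],s["ft_force"])
for r in rel([(-150,0,23,180),(-140,0,23,180),(-130,0,23,180),(-118.5,0,23,180)]): print(r)
E
```

```text
[0.39982197 0.16993093 0.01860066] [-1.58451593  0.16870395  1.18960127  2.20378652 -0.18788116  0.89205509
  0.86528261] [-0.3562442  -0.20347991  1.17436496]
([-0.52, 0.16, -0.15], -0.06)
([-0.85, 0.16, -0.15], -0.06)
([-1.19, 0.17, -0.15], -0.06)
([-1.57, 0.17, -0.15], -0.06)
```

Emit:
{"name": "move_arm", "arguments": {
  "dp": [
    [0,0.1,-0.2],
    [-0.2,0.16,-0.2],
    [-0.4,0.16,-0.2],
    [-0.5,0.16,-0.2]
  ],
  "turn": [0,0,0,0],
  "jaw": [-1,-1,-1,-1]
}}

```text
time: 7.95
position: [0.4186, 0.1745, 0.0305]
tool_rot: [-0.659, -3.07, -0.009]
ft_force: [-4.7, 3.7, 3.6]
grip_width: 0.003
```

```bash
python3 - <<'E'
from g import *
s=ctrl.get_state();print(s["position"],s["joint_positions"],s["ft_force"])
for r in rel([(-150,0,23,180),(-140,0,23,180),(-130,0,23,180),(-118.5,0,23,180)]): print(r)
E
```

```text
[0.41857136 0.17449901 0.03046334] [-1.53250645  0.18670967  1.16777152  2.1615151  -0.2245264   0.91659896
  0.91443203] [-4.65878893  3.69494244  3.5591622 ]
([-0.01, -0.23, 0.25], -0.03)
([-0.35, -0.23, 0.25], -0.03)
([-0.68, -0.23, 0.25], -0.03)
([-1.06, -0.23, 0.24], -0.03)
```

Emit:
{"name": "move_arm", "arguments": {
  "dp": [
    [0.2,0,0],
    [0.2,-0.23,0.1],
    [0.2,-0.23,0.2],
    [0.2,-0.23,0.2]
  ],
  "turn": [0,0,0,0],
  "jaw": [-1,-1,-1,-1]
}}

```text
time: 8.35
position: [0.4095, 0.168, 0.022]
tool_rot: [-0.66, -3.071, -0.0]
ft_force: [-0.9, 0.0, 0.4]
grip_width: 0.008
```

```bash
python3 - <<'E'
from g import *
s=ctrl.get_state();print(s["position"],s["joint_positions"],s["ft_force"])
for r in rel([(-150,0,23,180),(-140,0,23,180),(-130,0,23,180),(-118.5,0,23,180)]): print(r)
im=ctrl.get_image("top");c="top";p=proj(c,H2W(H,[-.09,0,.03]))[0].astype(int)
im2=ctrl.get_image("scene");q=proj("scene",H2W(H,[-.09,0,.03]))[0].astype(int)
f=lambda im,p:cv2.resize(im[p[1]-50:p[1]+50,p[0]-40:p[0]+40,::-1],None,fx=5,fy=5,interpolation=cv2.INTER_CUBIC)
cv2.imwrite("pics/s5.png",cv2.convertScaleAbs(np.hstack([f(im2,q),f(im,p)]),alpha=1.6))
E
```

```text
[0.40945387 0.16799932 0.02201786] [-1.54133094  0.17172961  1.16948187  2.19018485 -0.20365977  0.89410393
  0.8987619 ] [-0.86559238  0.00452717  0.39451123]
([-0.2, 0.09, -0.03], -0.04)
([-0.53, 0.09, -0.03], -0.04)
([-0.87, 0.09, -0.03], -0.04)
([-1.25, 0.09, -0.03], -0.04)
```

View pics/s5.png

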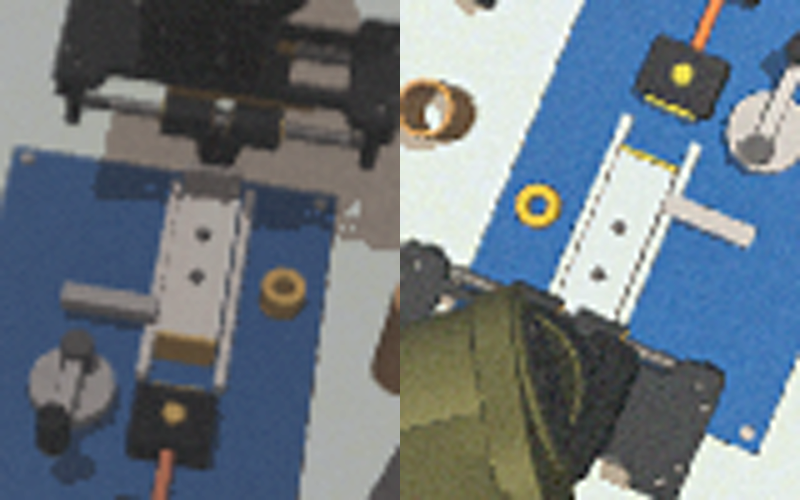

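The fingers are centred behind the push plate, at crop (218,150) in the left half. There is still a gap between the nose and the terminal. I'm pushing in stages.

Emit:
{"name": "move_arm", "arguments": {
  "dp": [
    [-0.2,0.08,0],
    [-0.4,0.08,0],
    [-0.6,0.08,0],
    [-0.8,0.08,0],
    [-0.95,0.08,0]
  ],
  "turn": [0,0,0,0,0],
  "jaw": [-1,-1,-1,-1,-1]
}}

```text
time: 8.95
position: [0.4365, 0.1591, 0.0221]
tool_rot: [-0.659, -3.07, 0.001]
ft_force: [-5.6, 2.6, 4.4]
grip_width: 0.003
```

```bash
python3 - <<'E'
from g import *
s=ctrl.get_state();print(s["position"],s["joint_positions"],s["ft_force"])
for r in rel([(-130,0,23,180),(-118.5,0,23,180)]): print(r)
E
```

```text
[0.43645347 0.15910553 0.02211423] [-1.42971859  0.25330563  1.12481535  2.1387961  -0.29001667  0.9144087
  1.01092844] [-5.58138282  2.60554753  4.43624975]
([0.08, -0.01, -0.03], -0.03)
([-0.31, -0.01, -0.03], -0.03)
```

Emit:
{"name": "move_arm", "arguments": {
  "dp": [
    [-0.1,0,0],
    [-0.18,0,0],
    [-0.25,0,0],
    [-0.3,0,0],
    [-0.3,0,0]
  ],
  "turn": [0,0,0,0,0],
  "jaw": [-1,-1,-1,-1,-1]
}}

```text
time: 9.45
position: [0.4428, 0.156, 0.022]
tool_rot: [-0.658, -3.067, 0.0]
ft_force: [-9.2, 4.9, 8.4]
grip_width: 0.007
```

Emit:
{"name": "move_arm", "arguments": {
  "dp": [
    [-0.04,0,0],
    [-0.08,0,0],
    [-0.08,0,0]
  ],
  "turn": [0,0,0],
  "jaw": [-1,-1,-1]
}}

```text
time: 9.75
position: [0.4428, 0.156, 0.0218]
tool_rot: [-0.655, -3.062, 0.0]
ft_force: [-15.0, 4.9, 13.5]
grip_width: 0.005
```

```bash
python3 - <<'E'
from g import *
s=ctrl.get_state();print(s["position"],s["joint_positions"],s["ft_force"])
for r in rel([(-118.5,0,23,180)]): print(r)
im=ctrl.get_image("top");c="top";p=proj(c,H2W(H,[-.03,-.03,.03]))[0].astype(int)
im2=ctrl.get_image("scene");q=proj("scene",H2W(H,[-.03,-.03,.03]))[0].astype(int)
f=lambda im,p:cv2.resize(im[p[1]-40:p[1]+40,p[0]-40:p[0]+40,::-1],None,fx=5,fy=5,interpolation=cv2.INTER_CUBIC)
cv2.imwrite("pics/s6.png",cv2.convertScaleAbs(np.hstack([f(im2,q),f(im,p)]),alpha=1.6))
E
```

```text
[0.44276428 0.15601935 0.02176458] [-1.39166019  0.2760202   1.10847732  2.12217106 -0.31598623  0.92742226
  1.04633146] [-15.02947783   4.86999798  13.48186773]
([-0.07, 0.0, -0.04], -0.02)
```

View pics/s6.png

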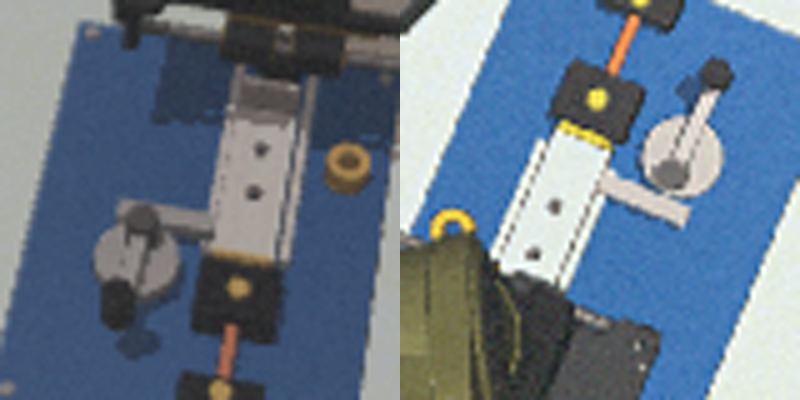

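The nose is seated against the terminal: at right crop (580,135) no gap remains. The force rose from 6 N to 16 N with no more motion, and the lever still points along +x. I'm backing off and rising clear.

Emit:
{"name": "move_arm", "arguments": {
  "dp": [
    [0.2,0,0],
    [0.5,0,0],
    [0.6,0,-0.6],
    [0.6,0,-2],
    [0.6,0,-3.5]
  ],
  "turn": [0,0,0,0,0],
  "jaw": [-1,-1,-1,-1,-1]
}}

```text
time: 10.35
position: [0.4318, 0.1598, 0.1277]
tool_rot: [0.662, 3.067, -0.006]
ft_force: [-1.1, 2.6, 1.2]
grip_width: 0.006
```

Emit:
{"name": "move_arm", "arguments": {
  "dp": [
    [0,0,-1.5],
    [0,0,-2.5],
    [0,0,-2.5],
    [0,0,-2.5]
  ],
  "turn": [0,0,0,0],
  "jaw": [-1,-1,-1,-1]
}}

```text
time: 10.75
position: [0.432, 0.1613, 0.2026]
tool_rot: [0.661, 3.069, 0.004]
ft_force: [-0.4, -0.9, 0.8]
grip_width: 0.008
```

```bash
python3 - <<'E'
from g import *
s=ctrl.get_state();print(s["time"],s["position"],s["joint_positions"],s["ft_force"])
im=ctrl.get_image("top");c="top";p=proj(c,H2W(H,[-.03,-.03,.03]))[0].astype(int)
im2=ctrl.get_image("scene");q=proj("scene",H2W(H,[-.03,-.03,.03]))[0].astype(int)
f=lambda im,p:cv2.resize(im[p[1]-40:p[1]+40,p[0]-40:p[0]+40,::-1],None,fx=5,fy=5,interpolation=cv2.INTER_CUBIC)
cv2.imwrite("pics/s7.png",cv2.convertScaleAbs(np.hstack([f(im2,q),f(im,p)]),alpha=1.6))
E
```

```text
10.75 [0.43202972 0.16127771 0.20258039] [-1.58605378 -0.2439176   1.04995642  1.95604005  0.21814418  1.31159445
  0.54121351] [-0.43732609 -0.8630837   0.82618384]
```

View pics/s7.png

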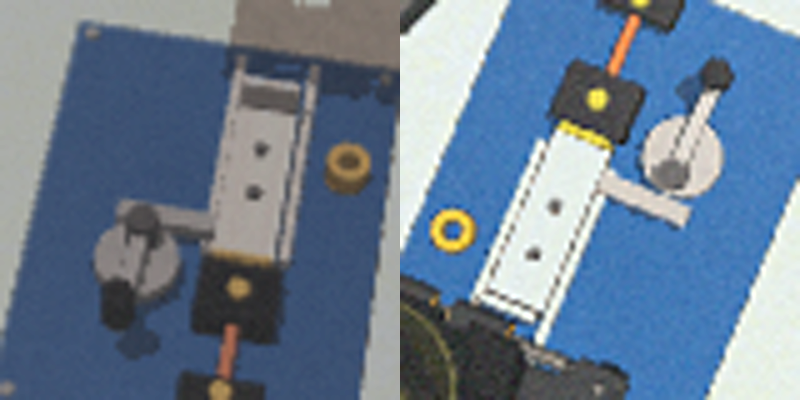

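The slide is seated with its nose on the terminal and flat in the channel. The cam is at its low point, the collar hasn't moved, and the arm is clear at z ≈ 0.20 m.

```bash
python3 -c "
from bench import ctrl
print(ctrl.close_job())"
```

```text
the job is handed in; nothing more can be done
None
```

The contact is closed and the job is handed in, at about 11 s of the 51 s allowed. I pushed the cam's lever clockwise with closed fingers to its low point, then pushed the slide forward until its nose rested on the terminal block.

**Last checks**
- **Cam:** the lever points straight away from the lug, overshot by about 4° (0.07 rad) against the 0.35 rad allowed. I left it there.
- **Slide:** there is no visible gap at the brass nose. The push force rose from about 6 N to 16 N with no further motion, and it lies flat in the channel after release.
- **Surroundings:** the collar is in place. The boss, tube and foot looked undisturbed in earlier views, but I did not re-check them or the other loose things at the end. The gripper ended clear at about 200 mm height.

**Disagreements**
- The wrist camera and the top camera differed by 2–4 mm on the plate's corners, so I used an average of the two.
- The first descent behind the slide came down 5 mm off centre, near the range limit of joint 3. The first push then touched the slide 7 mm off-centre, so I backed off and centred before the real push.
- Late in the push the fingers also read about 13 N upwards, meaning they were pressing slightly down on the slide, with no visible effect.

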